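# Prop the amber cover of the gel viewer for cutting bands

### The job

The gel viewer's amber cover is thrown back; set it to its half-open working position. Push the folding prop leg on the viewer's side up and over until it sits firmly home against its stop, without straining it, then bring the cover down gently (its bar is the place to hold it), never letting it drop, until its side pin sits in the leg's cradle and the cover rests on the leg. Let go, and leave the other things on the bench alone.

Things in the scene. Friction and masses are not known exactly. Their poses are not given: they have to be found in the camera images.
- viewer: the gel viewer, a fixed white housing 300 x 250 x 75 mm (its x, y, z) with a dark glass window on top and a grey control strip along its front. Origin at the centre of its underside on the bench, x towards its rear (where the cover is hinged), y towards the side that carries the leg, z up
- leg (a joint): angle of the prop leg about leg_pivot, rad: 0 = level, pointing to the viewer's front; grows as the tip rises and swings over to the rear; pi/2 = upright. A stiff hinge keeps it where left (1 to 3 N at 90 mm from the pivot moves it). Its stop, the rubber tip of a screw set differently each time, meets it somewhere between 1.9 and 2.1: it must be felt. More than 20 N on the leg bends it
- leg_pivot (a point): centre of the leg's pivot, fixed on the viewer's +y flank, its axis along the viewer's y, in the middle of the leg's thickness. The leg moves 22 mm outside the flank, with free space around it. It is a flat dark steel bar, 16 mm wide in its plane of swing and 8 mm thick (along y); its tip starts part-way up
- leg_cradle (a point): middle of the open cradle at the leg's tip, where the pin's centre rests: 122 mm along the leg and 8.5 mm to the rear of its centre line; moves with the leg, -x along the leg to the tip, z to its rear. Flat floor 32 mm wide between flared lips that reach 24 mm (front) and 18 mm (rear) past this point; the front lip stands 18 mm before the centre line. The pin may rest anywhere on the floor
- cover (a joint): angle of the cover about cover_hinge, rad: 0 = shut, level over the glass; grows as it opens; 1.75 = thrown back against its hinge stop, where it starts and stays by its own weight. Propped on the leg it reads roughly 0.6 to 0.75. An easy hinge: from about 1.5 down to the leg it falls by itself if let go. About 0.5 kg
- cover_hinge (a point): middle of the cover's hinge axis, fixed, parallel to the viewer's y axis
- cover_bar (a point): middle of the pull bar at the cover's free edge: a round black bar 10 mm thick and 100 mm long, parallel to the hinge, 200 mm from the hinge axis, in the plane of the cover; 23 mm clear between it and the cover's edge rail (10 mm thick). The point's -x axis points from the hinge to the bar
- cover_pin (a point): centre of the part of the cover's side pin that sits in the cradle: steel pin 8 mm thick, sticking 40 mm out of the cover's +y side, 110 mm from the hinge axis
- gel_tray: bystander: clear open tray 100 x 83 x 18 mm on the glass under the cover; origin at its underside
- tip_box: bystander: grey box of pipette tips 85 x 122 x 77 mm; origin at its underside
- tube_rack: bystander: white rack 70 x 160 x 46 mm with small tubes; origin at its underside
- reagent_bottle: bystander: amber jar, diameter 56, height 120 mm; origin at its underside
- buffer_bottle: bystander: white bottle, diameter 60, height 150 mm; origin at its underside
- petri_dish: bystander: flat clear dish, diameter 90, height 16 mm; origin at its underside
- gel_comb: bystander: white comb 30 x 90 x 6 mm; origin at its underside
- marker: bystander: marker pen 120 mm long, 17 mm thick; origin under its middle

How it is judged (in metres and radians):
On the way, in this order (a step that is already met when the one before it is completed fails the run):
1. the leg is pushed past upright and bears on its stop with at least 1.5 N while the cover is still thrown back (value of joint leg above 1.88 rad and contact force between leg and viewer above 1.5 N and value of joint cover above 1.6 rad), for 0.1 s.
2. the cover has been lowered and its pin bears on the floor of the leg's cradle (distance between cover_pin and leg_cradle below 0.014 m and contact force between cover and leg above 0.5 N), for 0.2 s.
At the end, for the whole second after the job is handed in: The leg stands past upright at its stop (above 1.88 rad), the cover's pin lies in the cradle, down on its floor within 4 mm and within 14 mm of its middle, and the cover is at rest with its weight on the leg (all of step 2 and value of joint leg above 1.88 rad and x of cover_pin in the frame of leg_cradle above -0.004 m and velocity of joint cover between -0.05 and 0.05 rad/s); the robot touches nothing.
It fails at once if the leg is strained: pushed with more than 20 N (contact force between any of the fingers, the arm and leg above 20 N).
It fails at once if the cover is dropped or flung: it falls faster than 1.2 rad/s (velocity of joint cover below -1.2 rad/s).
It fails at once if the cover is forced down on the leg with more than 20 N (contact force between cover and leg above 20 N).
It fails at once if the cover comes down past the leg (value of joint cover below 0.5 rad).
It fails at once if a bystander is moved more than 30 mm (distance of any of gel_tray, tip_box, tube_rack, reagent_bottle, buffer_bottle, petri_dish, gel_comb, marker from where it was at the start of the episode above 0.03 m).
It also fails if it takes over 69 s, if anything falls off the work surface, if the arm or the gripper's body presses on something with over 40 N, if the wrist force passes 120 N, or if a joint passes its speed limit or range.

### The arm

A 6-joint arm with a two-finger parallel gripper is mounted at the origin on the work surface. World frame = base frame: x ahead of the robot, y to its left, z up, the work surface at z = 0. Lengths are in mm, angles in rad, forces in N, time in s.
With the tool pointing down it reaches from about 275 to 750 mm from the base axis. Payload 10.2 kg.
Tool frame: the origin (TCP) lies at the very end of the fingers, on their centre line; the grasp point (between the pads) lies 19 mm behind it; z points along the fingers, y is the direction in which the jaws open and shut (so a half turn about z gives the same grasp; the last joint's range is limited). The gripper opens to 85 mm and grips with 20 to 120 N. Pads are 22 mm wide; open, the fingers measure 114 mm over their backs; the gripper's body (76 mm by 85 mm) begins 54 mm behind the grasp point. The pads swing forward as they close: fully open they stand 13 mm farther back than shut.
Start: joints at [-1.423, 0.313, 1.498, -0, 1.331, -0.223], TCP at [190.227, -489.331, 231.294] pointing down, gripper open.
Joint ranges: [-2.94, 2.94], [-0.97, 2.17], [0.19, 2.56], [-1.23, 4.37], [0.02, 3.11], [-2.88, 2.88]. Speed limits (rad/s): [2.39, 2.39, 3.01, 3.14, 3.14, 3.14].

### API

Orientations are given as a unit quaternion [w, x, y, z].
In Python, from rig import * gives the robot as it stands. The module is installed in compiled form; this text tells all that it offers.
- The arm moves only by the shell command python3 -m crank 'ROWS' [FORCE]. ROWS is a JSON object of lists of equal length, an entry for each row: "dp": the shift along the world's x, y, z in cm, a list of three; "delta_rot": the turn, a rotation vector about the world's x, y, z in degrees, a list of three; "claw": the closure in counts, from 0 (fully open) to 255 (shut). A call has 1 to 10 rows; each row shifts and turns the commanded pose from where the row before left it; what a row does not reach is not made up. A row lasts 1/10 s, in which the tool goes at most 50 mm and 8.59 degrees, less where a joint would pass 70% of its speed; a pose out of reach is approached as far as the arm can. A call is refused whole if a number of a shift passes 5 or a number of a turn 8.59, either way. A call with a gripper value outside its range is refused whole. The fingers move at their own pace and stop on an object; FORCE is the grip in N (left out, the last holds). Time passes only in rows, so rows that do not move let the fingers close. It gives the time, the measured TCP pose, the force and the opening at its end, in the units of the state.
- sense(): the state, without advancing time (a new reading comes with each control period).
- capture(name): name is "scene" or "top"; returns (picture, depth): 480x640x3 uint8, red, green, blue; 480x640 float32, mm along the optical axis (not along the pixel's ray), 0 where there is no reading.
- camera_model(name): a dict with "fx", "fy", "cx", "cy" (pixels), "cam_to_world" (4x4, takes a point from camera to world coordinates). Camera axes: x right, y up, looking along -z (the intrinsics and any distortion apply to the point x, -y, -z); pixel columns grow to the right and rows downward; lengths in mm; the calibration is good to about 2 mm. A picture is of the moment at which its call begins. camera_model takes no time and is no camera call.
- finish_job(): hands the job in, once; it reports no verdict.
Trained networks look in the newest picture that a camera, given by its name, has taken for a name from the list of things; names that differ only in an ending like _2 or _b are one class to them, and where a whole thing is asked for, a point or a joint stands for the part that bears it (a point fixed in the world has none). Each returns a list of dicts, best first, with "p" (0 to 1); they miss things now and then, are a little off and sometimes report something else, mostly with a low value. They report only what shows in the picture. A call takes as long as a camera call.
- boxes_of(camera, target): "centre" ([column, row] in pixels, amid what is visible of it).
- masks_of(camera, target): "region" (480x640 bool, what is visible of it) and "centre" ([column, row] in pixels, amid what is visible of it).
- pinpoint(camera, target): "centre" ([column, row] in pixels: a listed point, or the origin of a listed thing).
The state is a dict: "time_s": time; "joints": joint angles; "dq": joint speeds; "tau": joint torques, N m; "eef_pos": TCP position; "ee_rot": TCP orientation; "force": force on the tool from outside, world axes, zero at the start; "wrist_torque": the same for the moment, N m; "grip_width": opening from 0.0 (shut) to 1.0 (fully open).
Only numpy, scipy, OpenCV 4.12 (cv2) and the standard library are available. Lean on these libraries where they do the work, as an engineer would, in place of code of your own. Each camera call takes 0.05 s, during which the arm holds its last target.

## Working session

There is one attempt and no reset: what is moved stays moved. The work goes in short steps, Python scripts to look and compute and a shell command to move; the robot and the scene stay as the last step left them, time stands still between calls to the robot, and variables do not carry over. Pictures are saved under pics/ and viewed, and the job is handed in when it is done.

```bash
ls; mkdir -p pics
cat > h.py <<'E'
from rig import *
import numpy as np, cv2
def w(cam,u,v,d):
    m=camera_model(cam); p=np.array([(u-m['cx'])/m['fx']*d,-(v-m['cy'])/m['fy']*d,-d,1]); return (np.array(m['cam_to_world'])@p)[:3]
def proj(cam,P):
    m=camera_model(cam); q=np.linalg.inv(np.array(m['cam_to_world']))@np.append(P,1); return np.array([m['cx']+m['fx']*q[0]/-q[2], m['cy']+m['fy']*q[1]/q[2]]),-q[2]
E
python3 - <<'E'
from h import *
for c in('scene','top'):
    im,d=capture(c); cv2.imwrite(f'pics/{c}0.png',im[:,:,::-1]); np.save(f'{c}0.npy',d)
    m=camera_model(c); print(c,m['fx'],{k:v for k,v in m.items() if k not in('fx','fy','cx','cy','cam_to_world')}); print(np.round(m['cam_to_world'],3))
    for t in('viewer','leg_pivot','leg_cradle','cover_hinge','cover_bar','cover_pin'):
        for r in pinpoint(c,t)[:2]:
            u,v=r['centre']; dd=d[int(round(v)),int(round(u))]; print(t,round(r['p'],2),np.round([u,v]),np.round(w(c,u,v,dd),0))
print(sense())
E
```

```text
pics
scene 476.9855559366085 {}
[[-9.45000e-01 -2.30000e-01  2.34000e-01  7.17502e+02]
 [ 3.28000e-01 -6.12000e-01  7.19000e-01  7.22135e+02]
 [-2.20000e-02  7.56000e-01  6.54000e-01  6.84402e+02]
 [ 0.00000e+00  0.00000e+00  0.00000e+00  1.00000e+00]]
viewer 0.76 [294. 281.] [557. 121.  75.]
viewer 0.67 [224. 260.] [670.  74. 123.]
leg_pivot 0.92 [326. 313.] [527. 205.  65.]
cover_hinge 0.72 [222. 261.] [675. 107. 149.]
cover_bar 0.74 [184. 173.] [704.  53. 296.]
cover_pin 0.9 [216. 273.] [693. 194. 204.]
top 501.6747759746821 {}
[[ 2.700000e-02  9.980000e-01 -6.300000e-02  4.177780e+02]
 [-9.990000e-01  2.900000e-02  3.700000e-02  9.523000e+01]
 [ 3.800000e-02  6.200000e-02  9.970000e-01  1.121394e+03]
 [ 0.000000e+00  0.000000e+00  0.000000e+00  1.000000e+00]]
viewer 0.6 [324. 225.] [518.  48.  83.]
viewer 0.16 [173. 167.] [641. 378.  25.]
leg_pivot 0.74 [255. 223.] [521. 192.  60.]
leg_pivot 0.42 [245. 241.] [476. 200. 163.]
leg_cradle 0.68 [244. 240.] [488. 222.  -5.]
cover_hinge 0.78 [326. 156.] [666.  46.  76.]
cover_bar 0.85 [337. 103.] [702.  42. 300.]
cover_bar 0.26 [450. 198.] [ 582. -214.   93.]
cover_pin 0.87 [248. 123.] [689. 197. 213.]
{'time_s': 0.7, 'joints': array([-1.42340255e+00,  3.12881644e-01,  1.49771345e+00, -1.00817012e-05,
        1.33100212e+00, -2.23426448e-01]), 'dq': array([-0.00141131,  0.00064708, -0.00223817, -0.00065719,  0.00203594,
       -0.00135336]), 'tau': array([-6.13827779e-04, -4.12102425e+01, -2.59872812e+01, -2.76913115e-04,
        4.68226644e-04, -1.72260440e-05]), 'eef_pos': array([ 190.22271545, -489.32548164,  231.29850298]), 'ee_rot': array([-2.46424082e-06,  9.82860509e-01,  1.84350808e-01, -4.80642731e-06]), 'force': array([ 0.27729228, -0.18667757,  0.11692429]), 'wrist_torque': array([-0.00474089, -0.04939584, -0.04761091]), 'grip_width': 1.0022330577597525}
```

View pics/scene0.png

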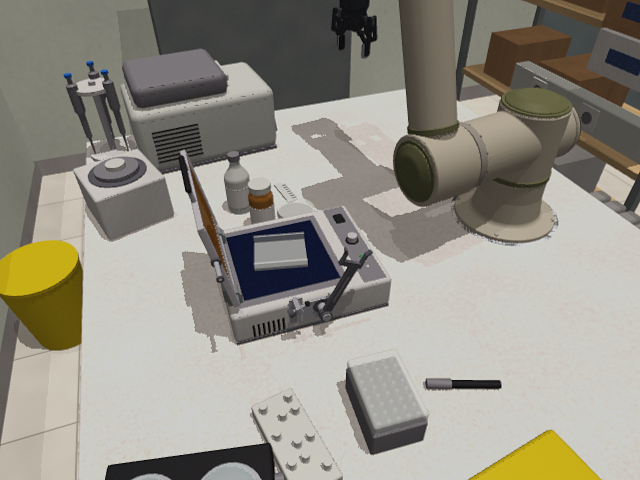

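View pics/top0.png

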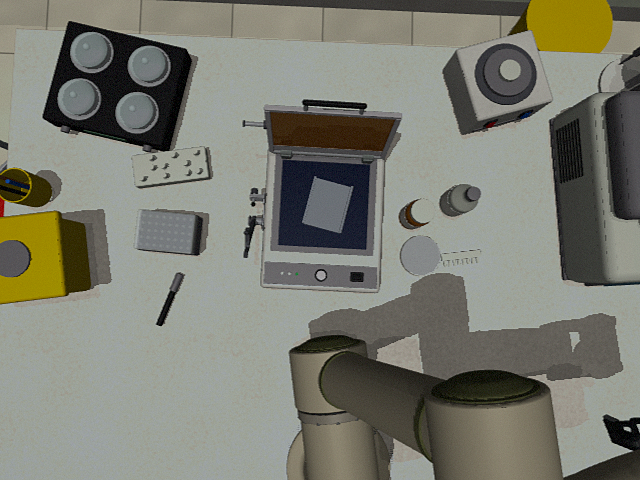

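The cover is open with its bar at scene (184,173) and top (337,103). The leg leans forward, with its pivot at scene (326,313) and top (257,222). The viewer's front faces the robot. Next I'll measure the geometry more precisely.

```bash
cat >> h.py <<'E'
def cloud(c,d):
    v,u=np.mgrid[0:480,0:640]; m=camera_model(c); d=d.astype(float)
    P=np.stack([(u-m['cx'])/m['fx']*d,-(v-m['cy'])/m['fy']*d,-d,np.ones_like(d)],-1)@np.array(m['cam_to_world']).T
    P=P[...,:3]; P[d<=0]=np.nan; return P
E
python3 - <<'E'
from h import *
P=cloud('top',np.load('top0.npy'))
import cv2
hz=P[...,2]
box=(P[...,0]>330)&(P[...,0]<720)&(P[...,1]>-110)&(P[...,1]<230)
sel=box&(hz>66)&(hz<84)
n,l,st,_=cv2.connectedComponentsWithStats(sel.astype(np.uint8)); k=1+np.argmax(st[1:,4]); 
q=P[l==k]; print(len(q),np.nanmean(q,0)); r=cv2.minAreaRect(q[:,:2].astype(np.float32)); print(r, cv2.boxPoints(r))
for c in('top','scene'):
    P=cloud(c,np.load(c+'0.npy'))
    for n,(x0,x1,y0,y1,z0,z1) in dict(leg=(400,640,178,240,30,260),pin=(650,740,165,240,120,260),bar=(690,740,-40,130,285,330)).items():
        s=(P[...,0]>x0)&(P[...,0]<x1)&(P[...,1]>y0)&(P[...,1]<y1)&(P[...,2]>z0)&(P[...,2]<z1)
        q=P[s]; vu=np.argwhere(s); print(c,n,len(q),q.mean(0).round(),q.min(0).round(),q.max(0).round())
        if n=='leg': np.savetxt(f'{c}_leg.txt',np.c_[vu,q],fmt='%.0f')
        if n=='bar': 
            b=np.polyfit(q[:,1],q[:,0],1);print(b)
E
cat top_leg.txt|awk 'NR%4==0'|head -80
python3 - <<'E'
import cv2
for c,(x,y,w,h) in dict(scene=(170,150,240,200),top=(225,90,190,140)).items():
    im=cv2.imread(f'pics/{c}0.png')[y:y+h,x:x+w]; cv2.imwrite(f'pics/{c}0c.png',cv2.resize(im,None,fx=3,fy=3,interpolation=2))
E
```

```text
15443 [522.39556717  51.63718769  77.61920247]
((529.60791015625, 57.274810791015625), (265.50677490234375, 293.78240966796875), 88.7290267944336) [[379.8083  -72.18774]
 [673.5184  -78.70408]
 [679.40753 186.73737]
 [385.69745 193.2537 ]]
top leg 467 [521. 194. 113.] [444. 179.  50.] [591. 209. 200.]
top pin 142 [688. 184. 206.] [669. 165. 121.] [696. 209. 259.]
top bar 405 [702.  47. 297.] [696.  -9. 285.] [709. 100. 302.]
[2.21180345e-02 7.00580071e+02]
scene leg 1164 [510. 198. 111.] [403. 178.  43.] [591. 210. 193.]
scene pin 282 [689. 179. 200.] [671. 165. 121.] [703. 209. 259.]
scene bar 253 [702.  54. 294.] [696.  -8. 285.] [708. 100. 298.]
[2.48700999e-02 7.01139252e+02]
188 254 590 194 89
189 252 588 199 83
189 256 588 190 86
190 253 586 196 88
190 257 586 188 84
191 254 584 194 87
192 251 581 200 87
192 255 582 192 84
193 252 580 199 81
193 256 581 191 81
194 252 576 198 93
194 256 577 189 94
194 260 577 181 89
195 251 574 199 93
195 255 575 191 93
195 259 575 183 92
196 250 572 201 93
196 254 572 193 95
196 258 572 185 96
197 249 571 204 87
197 253 571 196 91
197 257 570 
[... 420 characters left out ...]
4 66
219 249 527 204 68
219 253 527 195 77
219 257 528 188 64
219 261 529 180 61
220 251 524 200 75
220 255 526 192 65
220 259 526 184 61
221 248 523 207 67
221 252 522 197 78
221 256 524 190 62
221 260 524 181 66
222 249 521 204 66
222 253 519 194 88
222 257 522 188 63
222 261 521 179 72
223 251 517 198 90
223 255 520 192 60
223 259 520 184 64
224 249 517 204 65
224 253 515 193 93
224 257 518 188 60
224 261 517 179 71
225 252 512 194 102
225 261 515 179 72
226 252 509 194 104
227 246 501 199 170
227 251 507 196 108
228 245 499 200 173
228 249 500 194 165
228 253 506 193 94
229 248 497 194 176
229 252 503 193 111
230 247 495 196 179
230 251 500 194 123
231 245 491 198 196
231 249 494 193 167
```

View pics/scene0c.png

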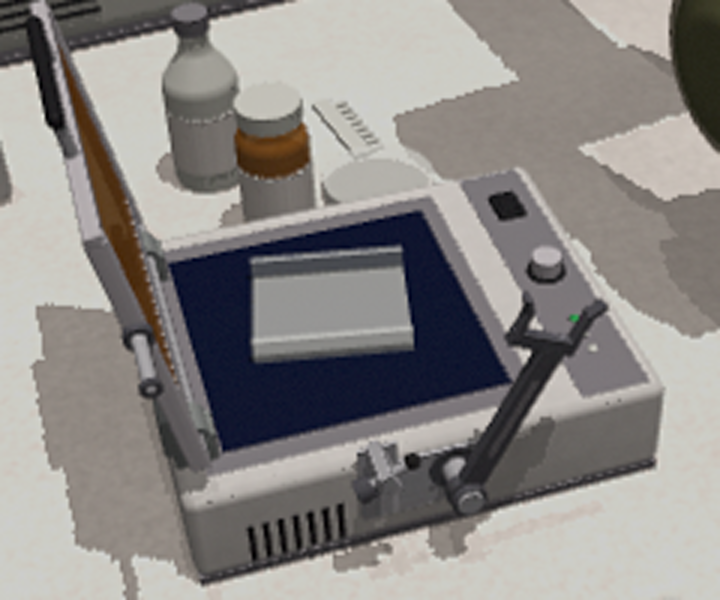

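Run:
```python
from h import *
P=cloud('scene',np.load('scene0.npy'))
for u,v in [(327,316),(326,309),(335,297),(345,282),(352,270),(357,265),(347,250),(346,253),(368,254),(370,252),(360,266),(343,262),(297,307),(300,300),(307,303)]:
    b=P[v-1:v+2,u-1:u+2].reshape(-1,3); print((u,v),np.nanmedian(b,0).round(),P[v,u].round())
q=P[(P[...,0]>465)&(P[...,0]<515)&(P[...,1]>185)&(P[...,1]<215)&(P[...,2]>95)&(P[...,2]<160)]
print(len(q),q.mean(0)); u,s,vt=np.linalg.svd(q-q.mean(0),full_matrices=False);print(vt[0],s)
```

```text
(327, 316) [525. 208.  59.] [525. 208.  59.]
(326, 309) [523. 199.  68.] [523. 198.  66.]
(335, 297) [508. 199.  92.] [508. 200.  92.]
(345, 282) [490. 201. 123.] [491. 201. 123.]
(352, 270) [478. 200. 146.] [479. 201. 147.]
(357, 265) [470. 200. 155.] [470. 200. 154.]
(347, 250) [489. 199. 192.] [489. 201. 193.]
(346, 253) [490. 200. 187.] [491. 201. 187.]
(368, 254) [451. 200. 173.] [451. 200. 173.]
(370, 252) [448. 200. 175.] [448. 200. 175.]
(360, 266) [465. 201. 151.] [465. 201. 151.]
(343, 262) [495. 200. 169.] [495. 201. 170.]
(297, 307) [575. 197.  89.] [575. 197.  90.]
(300, 300) [563. 175.  80.] [563. 175.  80.]
(307, 303) [558. 197.  93.] [558. 199.  95.]
376 [489.1218912  199.41786462 128.20562913]
[ 0.48210954 -0.01681323 -0.8759496 ] [415.03515896 104.76667911  37.49015842]
```

```bash
python3 -m crank '{"dp":[[1.5,4.5,0],[1.5,4.5,0],[1.5,4.5,0],[1.5,4.5,0],[1.5,4.5,0],[1.5,4.5,0],[1.5,4.5,0],[1.5,4.5,0],[1.5,4.5,0],[1.5,4.5,0]],"delta_rot":[[0,0,6.75],[0,0,6.75],[0,0,6.75],[0,0,6.75],[0,0,6.75],[0,0,6.75],[0,0,6.75],[0,0,6.75],[0,0,6.75],[0,0,6.75]],"claw":[255,255,255,255,255,255,255,255,255,255]}' 40
```

```text
time_s: 1.7
eef_pos: [340.4, -37.5, 231.7]
ee_rot: [0.001, 0.713, 0.701, 0.0]
force: [1.0, -0.7, 0.1]
grip_width: 0.002
```

```bash
python3 -m crank '{"dp":[[0.6,4,0],[0.6,4,0],[0.6,4,0],[0.6,4,0],[0.6,4,0],[0.6,3.3,0],[0.6,0,-2.5],[0.6,0,-2.5],[0,0,-2.6],[0,0,0]],"delta_rot":[[0,0,0],[0,0,0],[0,0,0],[0,0,0],[0,0,0],[0,0,0],[0,0,0],[0,0,0],[0,0,0],[0,0,0]],"claw":[255,255,255,255,255,255,255,255,255,255]}'
python3 - <<'E'
from h import *
for c in('scene','top'):
    im,d=capture(c); cv2.imwrite(f'pics/{c}1.png',im[:,:,::-1])
print(sense()['joints'],sense()['force'])
im=cv2.imread('pics/scene1.png')[130:350,220:460]; cv2.imwrite('pics/s1c.png',cv2.resize(im,None,fx=3,fy=2.7))
E
```

```text
time_s: 2.7
eef_pos: [386.7, 193.4, 153.0]
ee_rot: [-0.002, 0.715, 0.699, -0.002]
force: [-0.4, -0.0, 0.2]
grip_width: 0.001
[1.91297694e-01 1.95223383e-01 1.86277329e+00 1.71918115e-05
 1.08337491e+00 2.13291932e-01] [0.62843123 0.10564634 0.39394   ]
```

View pics/s1c.png

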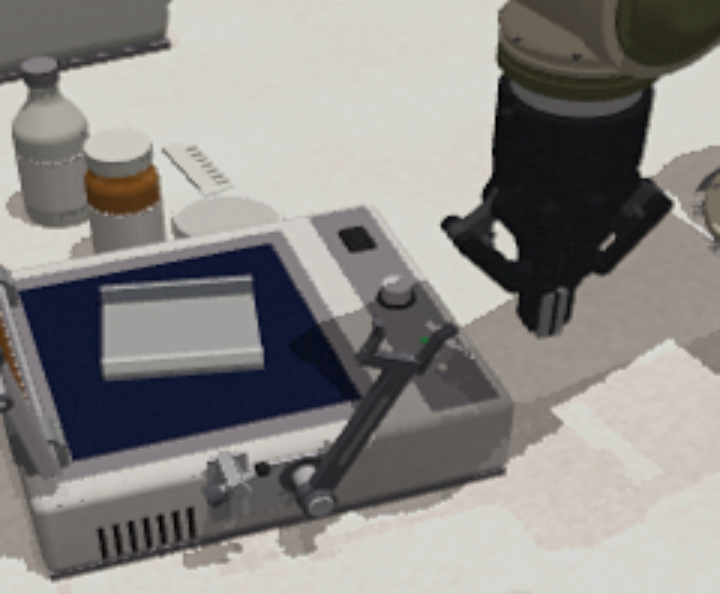

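The knuckles stick out in the jaw direction, so I'll turn the tool 90° to keep the linkage clear of the leg.

```bash
python3 -m crank '{"dp":[[0,0.2,0.2],[0,0,0],[0,0,0],[0,0,0],[0,0,0],[0,0,0],[0,0,0],[0,0,0],[0,0,0],[0,0,0]],"delta_rot":[[0,0,8.5],[0,0,8.5],[0,0,8.5],[0,0,8.5],[0,0,8.5],[0,0,8.5],[0,0,8.5],[0,0,8.5],[0,0,8.5],[0,0,8.5]],"claw":[255,255,255,255,255,255,255,255,255,255]}'
python3 -m crank '{"dp":[[0.5,0,0],[1,0,0],[1,0,0],[0.5,0,0]],"delta_rot":[[0,0,5],[0,0,0],[0,0,0],[0,0,0]],"claw":[255,255,255,255]}'
```

```text
time_s: 3.8
eef_pos: [389.0, 195.8, 159.1]
ee_rot: [0.001, 0.052, 0.999, 0.0]
force: [-1.0, 0.3, -1.3]
grip_width: -0.003
time_s: 4.2
eef_pos: [419.6, 195.6, 157.8]
ee_rot: [0.001, 0.012, 1.0, 0.0]
force: [-0.4, 0.3, 0.2]
grip_width: -0.001
```

```bash
python3 -m crank '{"dp":[[0.5,0,0],[0.5,0,0],[0.5,0,0],[0.5,0,0],[0.5,0,0],[0.5,0,0]],"delta_rot":[[0,0,0],[0,0,0],[0,0,0],[0,0,0],[0,0,0],[0,0,0]],"claw":[255,255,255,255,255,255]}'
python3 -m crank '{"dp":[[0.6,0,0],[0.6,0,0],[0.6,0,0],[0.6,0,0],[0.6,0,0],[0.6,0,0]],"delta_rot":[[0,0,0],[0,0,0],[0,0,0],[0,0,0],[0,0,0],[0,0,0]],"claw":[255,255,255,255,255,255]}'
python3 - <<'E'
from h import *
im,d=capture('scene'); cv2.imwrite('pics/s2.png',im[:,:,::-1])
im=cv2.imread('pics/s2.png')[130:350,220:460]; cv2.imwrite('pics/s2c.png',cv2.resize(im,None,fx=3,fy=2.7))
E
```

```text
time_s: 4.8
eef_pos: [448.6, 195.7, 157.3]
ee_rot: [-0.0, 0.011, 1.0, 0.0]
force: [-1.6, -0.1, 1.4]
grip_width: 0.001
time_s: 5.4
eef_pos: [484.9, 195.8, 157.6]
ee_rot: [0.0, 0.011, 1.0, 0.0]
force: [-2.1, 2.4, 5.2]
grip_width: 0.002
```

View pics/s2c.png

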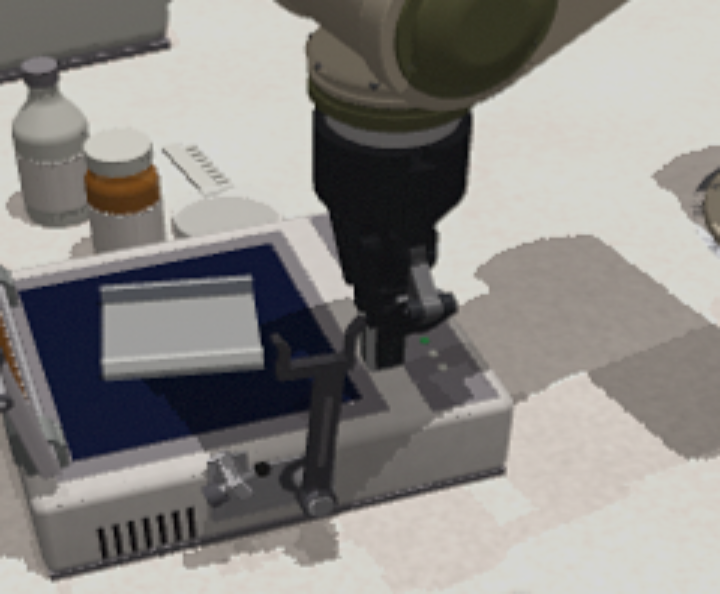

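```bash
python3 -m crank '{"dp":[[0,0,0.4],[0,0,0.4],[0,0,0]],"delta_rot":[[0,0,0],[0,0,0],[0,0,0]],"claw":[255,255,255]}'
python3 -m crank '{"dp":[[0.5,0,0],[0.5,0,0],[0.5,0,0],[0,0,0]],"delta_rot":[[0,0,0],[0,0,0],[0,0,0],[0,0,0]],"claw":[255,255,255,255]}'
```

```text
time_s: 5.75
eef_pos: [484.4, 195.7, 165.9]
ee_rot: [0.001, 0.011, 1.0, 0.0]
force: [-0.3, -0.4, 0.2]
grip_width: -0.004
time_s: 6.15
eef_pos: [499.9, 195.6, 165.1]
ee_rot: [0.0, 0.011, 1.0, -0.0]
force: [0.1, 0.4, 0.6]
grip_width: 0.0
```

```bash
python3 -m crank '{"dp":[[0.5,0,0],[0.5,0,0],[0.5,0,0]],"delta_rot":[[0,0,0],[0,0,0],[0,0,0]],"claw":[255,255,255]}'
python3 - <<'E'
from h import *
im,d=capture('scene'); cv2.imwrite('pics/s3.png',im[:,:,::-1])
im=cv2.imread('pics/s3.png')[130:350,220:460]; cv2.imwrite('pics/s3c.png',cv2.resize(im,None,fx=3,fy=2.7))
print(sense()['force'])
E
```

```text
time_s: 6.45
eef_pos: [514.7, 195.6, 165.3]
ee_rot: [-0.0, 0.011, 1.0, -0.0]
force: [-0.6, -0.9, 0.8]
grip_width: 0.0
[-0.27833073  0.12150748 -0.63454236]
```

View pics/s3c.png

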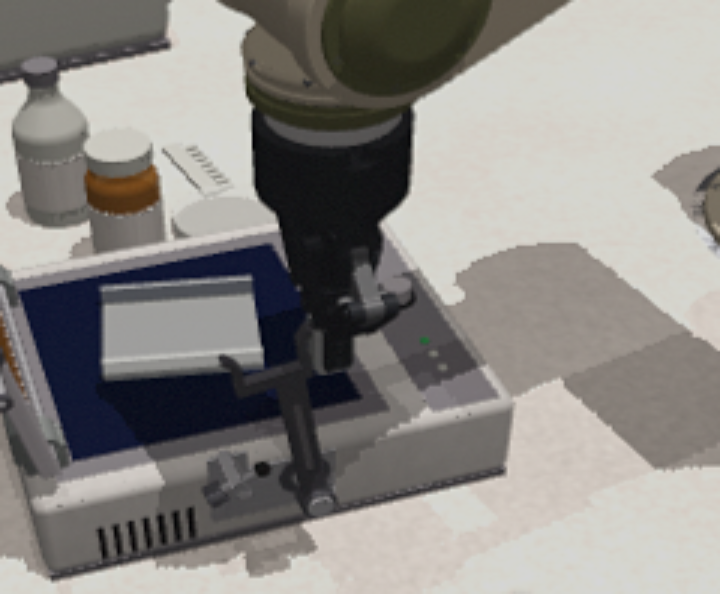

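```bash
python3 -m crank '{"dp":[[0,0,-0.5],[0.3,0,0],[0.3,0,0],[0.3,0,0],[0,0,0]],"delta_rot":[[0,0,0],[0,0,0],[0,0,0],[0,0,0],[0,0,0]],"claw":[255,255,255,255,255]}'
for i in 1; do python3 -m crank '{"dp":[[0.3,0,0],[0.3,0,0],[0,0,0]],"delta_rot":[[0,0,0],[0,0,0],[0,0,0]],"claw":[255,255,255]}'; done
```

```text
time_s: 7.0
eef_pos: [523.6, 195.6, 160.3]
ee_rot: [0.0, 0.011, 1.0, 0.0]
force: [0.1, -0.1, 0.2]
grip_width: 0.003
time_s: 7.3
eef_pos: [529.7, 195.7, 160.4]
ee_rot: [0.0, 0.011, 1.0, 0.0]
force: [-0.6, -0.0, 0.3]
grip_width: 0.005
```

```bash
python3 -m crank '{"dp":[[0.2,0,0],[0.2,0,0],[0,0,0]],"delta_rot":[[0,0,0],[0,0,0],[0,0,0]],"claw":[255,255,255]}'
```

```text
time_s: 7.6
eef_pos: [533.5, 195.7, 160.3]
ee_rot: [0.0, 0.011, 1.0, 0.0]
force: [0.5, 1.0, -0.3]
grip_width: -0.004
```

```bash
python3 -m crank '{"dp":[[0.2,0,0],[0.2,0,0]],"delta_rot":[[0,0,0],[0,0,0]],"claw":[255,255]}'; python3 -m crank '{"dp":[[0.2,0,0]],"delta_rot":[[0,0,0]],"claw":[255]}'; python3 -m crank '{"dp":[[0.2,0,0]],"delta_rot":[[0,0,0]],"claw":[255]}';python3 - <<'E'
from h import *
im,d=capture('scene'); cv2.imwrite('pics/s4.png',im[:,:,::-1])
im=cv2.imread('pics/s4.png')[130:350,220:460]; cv2.imwrite('pics/s4c.png',cv2.resize(im,None,fx=3,fy=2.7))
print(sense()['force'])
E
```

```text
time_s: 7.8
eef_pos: [537.3, 195.7, 160.3]
ee_rot: [-0.0, 0.011, 1.0, -0.0]
force: [-1.0, 0.5, -0.1]
grip_width: 0.001
time_s: 7.9
eef_pos: [539.4, 195.7, 160.3]
ee_rot: [-0.0, 0.011, 1.0, 0.0]
force: [0.1, 0.2, 0.7]
grip_width: -0.001
time_s: 8.0
eef_pos: [541.4, 195.7, 160.3]
ee_rot: [-0.0, 0.011, 1.0, -0.0]
force: [-0.8, 0.1, -0.4]
grip_width: -0.003
[-1.36215666 -0.19737493  0.26277201]
```

View pics/s4c.png

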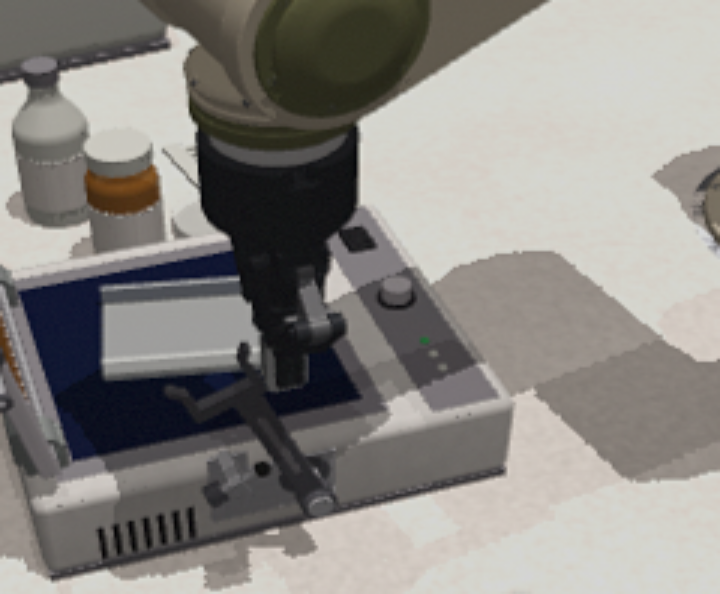

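```bash
for i in 1; do python3 -m crank '{"dp":[[0.2,0,0]],"delta_rot":[[0,0,0]],"claw":[255]}'; python3 -m crank '{"dp":[[0.2,0,0]],"delta_rot":[[0,0,0]],"claw":[255]}'; python3 -m crank '{"dp":[[0.15,0,0]],"delta_rot":[[0,0,0]],"claw":[255]}'; done | grep -E 'eef|force'
python3 - <<'E'
from h import *
im,d=capture('scene'); P=cloud('scene',d)
q=P[(P[...,0]>525)&(P[...,0]<600)&(P[...,1]>190)&(P[...,1]<206)&(P[...,2]>72)&(P[...,2]<145)]
q=q[np.abs((q[:,0]-525)-0.45*(q[:,2]-62))<22]
p=np.polyfit(q[:,2],q[:,0],1);print(p,np.pi/2+np.arctan(p[0]),len(q))
E
```

```text
eef_pos: [543.3, 195.7, 160.3]
force: [-1.2, 0.1, 0.1]
eef_pos: [545.4, 195.7, 160.3]
force: [-1.5, -0.4, -0.7]
eef_pos: [546.9, 195.7, 160.3]
force: [-1.1, 0.9, -0.2]
[3.94573982e-01 5.06616068e+02] 1.9466163684895434 339
```

```bash
(python3 -m crank '{"dp":[[0.1,0,0],[0,0,0]],"delta_rot":[[0,0,0],[0,0,0]],"claw":[255,255]}'; python3 -m crank '{"dp":[[0.1,0,0],[0,0,0]],"delta_rot":[[0,0,0],[0,0,0]],"claw":[255,255]}'; python3 -m crank '{"dp":[[0.1,0,0],[0,0,0]],"delta_rot":[[0,0,0],[0,0,0]],"claw":[255,255]}') | grep -E 'eef|force'
```

```text
eef_pos: [547.8, 195.7, 160.3]
force: [-0.8, -0.4, -0.5]
eef_pos: [548.8, 195.7, 160.3]
force: [-1.0, -0.4, 0.4]
eef_pos: [549.8, 195.7, 160.3]
force: [-0.5, 0.4, 0.2]
```

```bash
(python3 -m crank '{"dp":[[0.1,0,0],[0,0,0]],"delta_rot":[[0,0,0],[0,0,0]],"claw":[255,255]}'; python3 -m crank '{"dp":[[0.1,0,0],[0,0,0]],"delta_rot":[[0,0,0],[0,0,0]],"claw":[255,255]}') | grep -E 'eef|force'
```

```text
eef_pos: [550.8, 195.7, 160.3]
force: [-1.5, 0.2, 0.4]
eef_pos: [551.8, 195.7, 160.3]
force: [-0.8, -0.0, 0.1]
```

```bash
(python3 -m crank '{"dp":[[0.1,0,0],[0.1,0,0]],"delta_rot":[[0,0,0],[0,0,0]],"claw":[255,255]}'; python3 -m crank '{"dp":[[0.1,0,0]],"delta_rot":[[0,0,0]],"claw":[255]}') | grep -E 'eef|force'
python3 - <<'E'
from h import *
im,d=capture('scene'); cv2.imwrite('pics/s5.png',im[:,:,::-1])
im=cv2.imread('pics/s5.png')[230:350,260:380]; cv2.imwrite('pics/s5c.png',cv2.resize(im,None,fx=5,fy=5))
print(sense()['force'])
E
```

```text
eef_pos: [553.1, 195.7, 160.0]
force: [-6.0, 0.5, -0.3]
eef_pos: [553.7, 195.7, 159.8]
force: [-7.8, -0.5, 1.1]
[-7.74452173 -0.35332418  0.24869769]
```

View pics/s5c.png

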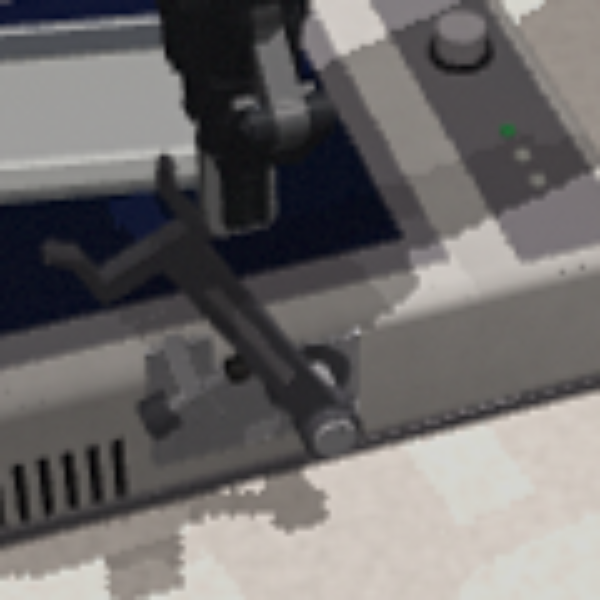

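The force jumped from about 1 N to 7.8 N at TCP x 553.7. The picture shows the leg against the dark screw tip, at crop (240,365). I'll hold it there, then back off.

```bash
(python3 -m crank '{"dp":[[0,0,0],[0,0,0],[0,0,0]],"delta_rot":[[0,0,0],[0,0,0],[0,0,0]],"claw":[255,255,255]}'; python3 -m crank '{"dp":[[-0.5,0,0],[-2,0,0],[-3,0,0],[-3,0,3],[-2,0,5],[0,0,5],[0,0,5]],"delta_rot":[[0,0,0],[0,0,0],[0,0,0],[0,0,-8],[0,0,-8],[0,0,-8],[0,0,-8]],"claw":[255,255,255,255,128,0,0]}')
python3 - <<'E'
from h import *
for c in('scene','top'):
    im,d=capture(c); cv2.imwrite(f'pics/{c}6.png',im[:,:,::-1]); np.save(c+'6.npy',d)
    P=cloud(c,d)
    q=P[(P[...,0]>690)&(P[...,0]<740)&(P[...,1]>-40)&(P[...,1]<130)&(P[...,2]>288)&(P[...,2]<330)]; print(c,len(q),q.mean(0),q.min(0),q.max(0))
    for t in('leg_cradle','cover_bar','cover_pin','leg_pivot','cover_hinge'):
        for r in pinpoint(c,t)[:1]:
            u,v=r['centre']; print(t,round(r['p'],2),np.round([u,v],1),np.round(P[int(round(v)),int(round(u))],0))
E
```

```text
time_s: 10.05
eef_pos: [553.6, 195.7, 159.8]
ee_rot: [-0.002, 0.011, 1.0, -0.0]
force: [-6.9, -0.2, 0.2]
grip_width: 0.001
time_s: 10.75
eef_pos: [450.5, 195.7, 339.4]
ee_rot: [0.001, 0.289, 0.957, 0.0]
force: [1.4, 0.5, -0.1]
grip_width: 0.506
scene 245 [702.47312993  52.48340101 294.41563851] [696.32477617  -7.86485026 288.28010365] [708.25279178  99.90310098 296.81300463]
leg_cradle 0.67 [288.6 276.3] [562. 107.  76.]
cover_bar 0.57 [181.9 174.1] [706.  49. 293.]
cover_pin 0.76 [216.4 272. ] [693. 191. 205.]
leg_pivot 0.84 [322.4 312.3] [532. 201.  64.]
cover_hinge 0.74 [224.7 262.7] [670.  84. 124.]
top 397 [701.74820261  46.97162431 297.16080684] [696.56593373  -8.22227792 288.12793301] [709.07377817  99.54872771 302.63163656]
leg_cradle 0.67 [248.5 182.1] [617. 217.   1.]
cover_bar 0.65 [333.6 104.9] [700.  46. 296.]
cover_pin 0.64 [251.6 121.6] [692. 191. 210.]
cover_hinge 0.92 [325.4 153.3] [665.  50. 102.]
```

View pics/scene6.png

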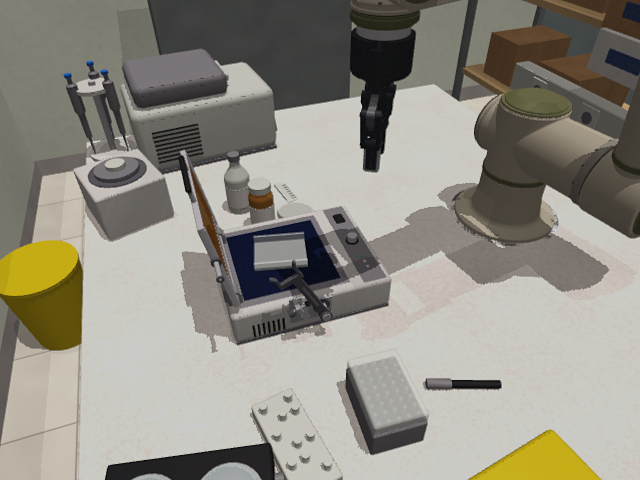

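```bash
python3 -m crank '{"dp":[[0.2,-2.1,0.1],[0.5,-2.1,0.1],[2.4,-2.1,0.1],[2.5,-2.1,0.1],[2.5,-2.1,0.1],[2.5,-2.1,0.1],[2.5,-2.3,0.1],[2.5,0,0],[2.5,0,0],[2.5,0,0]],"delta_rot":[[0,0,-8.24],[0,0,-8.24],[0,0,-8.24],[0,0,-8.24],[0,0,-8.24],[0,0,-8.24],[0,0,-8.24],[0,0,0],[0,0,0],[0,0,0]],"claw":[0,0,0,0,0,0,0,0,0,0]}' 25
python3 -c "
from rig import *;s=sense();print(s['joints'])"
```

```text
time_s: 12.35
eef_pos: [658.1, 46.4, 343.3]
ee_rot: [-0.0, 0.713, 0.701, -0.0]
force: [-0.1, -0.3, -0.1]
grip_width: 0.999
[-1.06809220e-01  6.11338169e-01  7.66634773e-01  2.26973759e-05
  1.76407699e+00 -9.01545249e-02]
```

```bash
python3 -m crank '{"dp":[[1.5,0,0],[1.5,0,0],[1.4,0,0],[0,0,-1.2],[0,0,-1.2],[0,0,0]],"delta_rot":[[0,0,0],[0,0,0],[0,0,0],[0,0,0],[0,0,0],[0,0,0]],"claw":[0,0,0,0,0,0]}' 25
python3 - <<'E'
from h import *
for c in('scene','top'):
    im,d=capture(c); cv2.imwrite(f'pics/{c}7.png',im[:,:,::-1])
im=cv2.imread('pics/scene7.png')[80:300,130:370]; cv2.imwrite('pics/s7c.png',cv2.resize(im,None,fx=3,fy=2.7))
im=cv2.imread('pics/top7.png')[60:180,240:440]; cv2.imwrite('pics/t7c.png',cv2.resize(im,None,fx=4,fy=4))
E
```

```text
time_s: 12.95
eef_pos: [700.9, 46.7, 317.4]
ee_rot: [-0.002, 0.713, 0.701, -0.001]
force: [-0.3, 0.1, -0.9]
grip_width: 1.001
```

View pics/s7c.png

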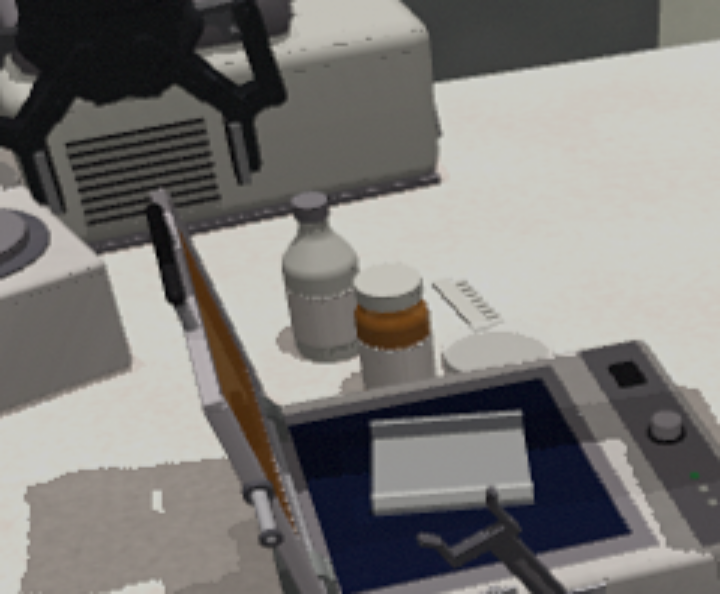

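View pics/t7c.png

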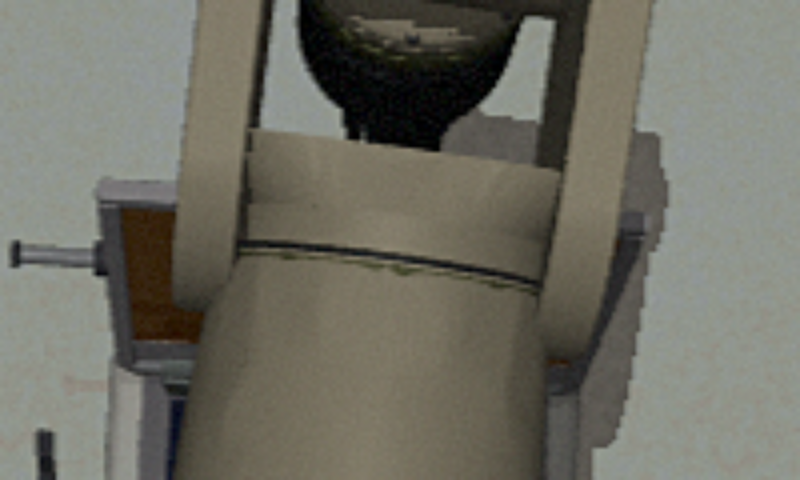

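```bash
python3 -m crank '{"dp":[[0,0,-1.3],[0,0,-1.3],[0,0,-1.2],[0,0,0]],"delta_rot":[[0,0,0],[0,0,0],[0,0,0],[0,0,0]],"claw":[0,0,0,100]}' 25
python3 -m crank '{"dp":[[0,0,0],[0,0,0],[0,0,0],[0,0,0],[0,0,0],[0,0,0]],"delta_rot":[[0,0,0],[0,0,0],[0,0,0],[0,0,0],[0,0,0],[0,0,0]],"claw":[150,200,255,255,255,255]}' 25
python3 - <<'E'
from h import *
im,d=capture('scene'); cv2.imwrite('pics/s8.png',im[:,:,::-1])
im=cv2.imread('pics/s8.png')[80:300,130:370]; cv2.imwrite('pics/s8c.png',cv2.resize(im,None,fx=3,fy=2.7))
E
```

```text
time_s: 13.45
eef_pos: [700.9, 46.7, 280.9]
ee_rot: [-0.001, 0.713, 0.701, -0.001]
force: [0.0, 0.2, -0.1]
grip_width: 0.858
time_s: 14.05
eef_pos: [701.3, 46.6, 282.2]
ee_rot: [0.0, 0.713, 0.701, 0.0]
force: [0.2, 0.9, 2.5]
grip_width: 0.101
```

View pics/s8c.png

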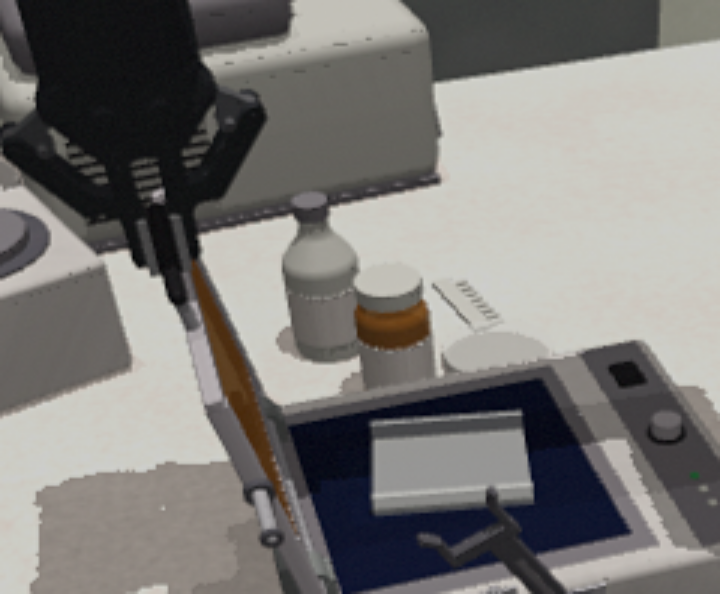

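```bash
cat > tr.py <<'E'
import numpy as np
h=np.array([666.4,100.2]); s=15
def tcp(th):
    b=h+200*np.array([-np.cos(th),np.sin(th)]); a=0.85*(1.75-th)
    return b+s*np.array([np.sin(a),-np.cos(a)])
ths=np.concatenate([[1.75,1.73,1.70],np.arange(1.65,0.7,-0.05)])
acc=np.zeros(2);p0=tcp(1.75)
for i in range(1,len(ths)):
    t=(tcp(ths[i])-p0)/10; d=np.round(t-acc,2); acc+=d
    print(i,round(ths[i],2),d, 'ry',-round(np.degrees(.85*(ths[i-1]-ths[i])),2))
print(tcp(ths[-1]))
E
python3 tr.py
```

```text
1 1.73 [-0.37  0.07] ry -0.97
2 1.7 [-0.55  0.08] ry -1.46
3 1.65 [-0.94  0.11] ry -2.44
4 1.6 [-0.93  0.06] ry -2.44
5 1.55 [-0.94  0.02] ry -2.44
6 1.5 [-0.93 -0.04] ry -2.44
7 1.45 [-0.94 -0.08] ry -2.44
8 1.4 [-0.92 -0.12] ry -2.44
9 1.35 [-0.92 -0.18] ry -2.44
10 1.3 [-0.92 -0.22] ry -2.44
11 1.25 [-0.89 -0.27] ry -2.44
12 1.2 [-0.89 -0.31] ry -2.44
13 1.15 [-0.86 -0.35] ry -2.44
14 1.1 [-0.85 -0.4 ] ry -2.44
15 1.05 [-0.83 -0.44] ry -2.44
16 1.0 [-0.8  -0.49] ry -2.44
17 0.95 [-0.78 -0.52] ry -2.44
18 0.9 [-0.75 -0.56] ry -2.44
19 0.85 [-0.72 -0.6 ] ry -2.44
20 0.8 [-0.69 -0.63] ry -2.44
21 0.75 [-0.65 -0.67] ry -2.44
[531.3314323  226.62800482]
```

```bash
python3 -m crank '{"dp":[[-0.37,0.01,0.07],[-0.55,0.01,0.08],[-0.94,0.02,0.11],[-0.93,0.02,0.06],[-0.94,0.02,0.02]],"delta_rot":[[0,-1,0],[0,-1.5,0],[0,-2.4,0],[0,-2.4,0],[0,-2.4,0]],"claw":[255,255,255,255,255]}' 25
python3 -c "
from rig import *;s=sense();print(s['joints'],s['force'])"
```

```text
time_s: 14.6
eef_pos: [663.5, 47.6, 285.3]
ee_rot: [0.06, 0.71, 0.699, 0.061]
force: [0.5, 1.1, 0.0]
grip_width: 0.104
[-0.11161957  0.50979008  1.08239979  0.01953447  1.37886094 -0.09739889] [0.53078157 1.11163798 0.04374701]
```

```bash
python3 -m crank '{"dp":[[-0.93,0.02,-0.04],[-0.94,0.02,-0.08],[-0.92,0.02,-0.12],[-0.92,0.02,-0.18],[-0.92,0.02,-0.22]],"delta_rot":[[0,-2.4,0],[0,-2.4,0],[0,-2.4,0],[0,-2.4,0],[0,-2.4,0]],"claw":[255,255,255,255,255]}' 25
python3 -m crank '{"dp":[[-0.89,0.02,-0.27],[-0.89,0.02,-0.31],[-0.86,0.02,-0.35],[-0.85,0.02,-0.4],[-0.83,0.02,-0.44]],"delta_rot":[[0,-2.4,0],[0,-2.4,0],[0,-2.4,0],[0,-2.4,0],[0,-2.4,0]],"claw":[255,255,255,255,255]}' 25
python3 - <<'E'
from h import *
im,d=capture('scene'); cv2.imwrite('pics/s9.png',im[:,:,::-1])
im=cv2.imread('pics/s9.png')[80:340,150:420]; cv2.imwrite('pics/s9c.png',cv2.resize(im,None,fx=2.6,fy=2.3))
print(sense()['joints'])
E
```

```text
time_s: 15.1
eef_pos: [617.1, 48.8, 278.9]
ee_rot: [0.133, 0.7, 0.689, 0.135]
force: [1.3, 1.4, -1.1]
grip_width: 0.101
time_s: 15.6
eef_pos: [573.9, 49.8, 261.4]
ee_rot: [0.204, 0.682, 0.671, 0.208]
force: [-0.3, 3.3, 0.2]
grip_width: 0.104
[-0.15650471  0.12179016  1.77632113  0.1416867   0.66433297 -0.22644366]
```

View pics/s9c.png

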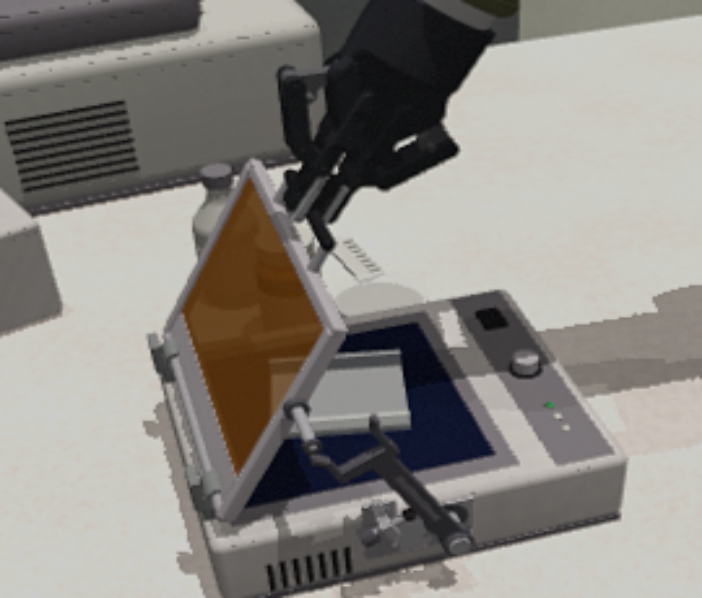

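```bash
python3 -c "
import numpy as np
t=np.array([1.05,1.0,.95,.9,.85,.8,.75,.725,.70,.675,.65]);b=20*np.c_[-np.cos(t),np.sin(t)];print(np.c_[t[1:],np.diff(b,axis=0).round(2)])"
python3 - <<'E'
from h import *
P=cloud('scene',capture('scene')[1])
for t in('cover_pin','leg_cradle','cover_bar'):
    for r in pinpoint('scene',t)[:2]: 
        u,v=r['centre'];print(t,r['p'],u,v,P[int(round(v)),int(round(u))])
E
```

```text
[[ 1.    -0.85  -0.52 ]
 [ 0.95  -0.83  -0.56 ]
 [ 0.9   -0.8   -0.6  ]
 [ 0.85  -0.77  -0.64 ]
 [ 0.8   -0.73  -0.68 ]
 [ 0.75  -0.7   -0.71 ]
 [ 0.725 -0.34  -0.37 ]
 [ 0.7   -0.33  -0.38 ]
 [ 0.675 -0.32  -0.39 ]
 [ 0.65  -0.31  -0.39 ]]
cover_pin 0.63 266.2 267.3 [618.62749054 192.98858045 191.96296558]
leg_cradle 0.76 286.9 277.0 [566.18059053 108.22982883  76.14929257]
cover_bar 0.79 268.2 170.2 [571.9000005   58.79598371 275.93261237]
cover_bar 0.33 324.0 309.5 [527.69292605 199.63153212  66.79228423]
```

```bash
python3 -m crank '{"dp":[[-0.85,0.02,-0.52],[-0.83,0.02,-0.56],[-0.8,0.02,-0.6],[-0.77,0.02,-0.64],[-0.36,0.01,-0.34],[0,0,0]],"delta_rot":[[0,0,0],[0,0,0],[0,0,0],[0,0,0],[0,0,0],[0,0,0]],"claw":[255,255,255,255,255,255]}' 25
python3 - <<'E'
from h import *
im,d=capture('scene'); cv2.imwrite('pics/s10.png',im[:,:,::-1]); P=cloud('scene',d)
im=cv2.imread('pics/s10.png')[200:340,220:380]; cv2.imwrite('pics/s10c.png',cv2.resize(im,None,fx=4.5,fy=4.2))
for t in('cover_pin','leg_cradle'):
    for r in pinpoint('scene',t)[:1]: 
        u,v=r['centre'];print(t,r['p'],u,v,P[int(round(v)),int(round(u))])
print(sense()['joints'],sense()['force'])
E
```

```text
time_s: 16.45
eef_pos: [537.3, 50.6, 233.4]
ee_rot: [0.202, 0.682, 0.671, 0.206]
force: [-2.7, 4.9, 0.3]
grip_width: 0.102
cover_pin 0.56 281.0 270.2 [595.93751024 193.77906776 178.92278919]
leg_cradle 0.8 287.0 276.8 [591.70551308 211.78369826 178.74972079]
[-0.16865203  0.07406676  1.90217221  0.16835142  0.59225466 -0.26447456] [-3.49852087  4.43676221  1.19766557]
```

View pics/s10c.png

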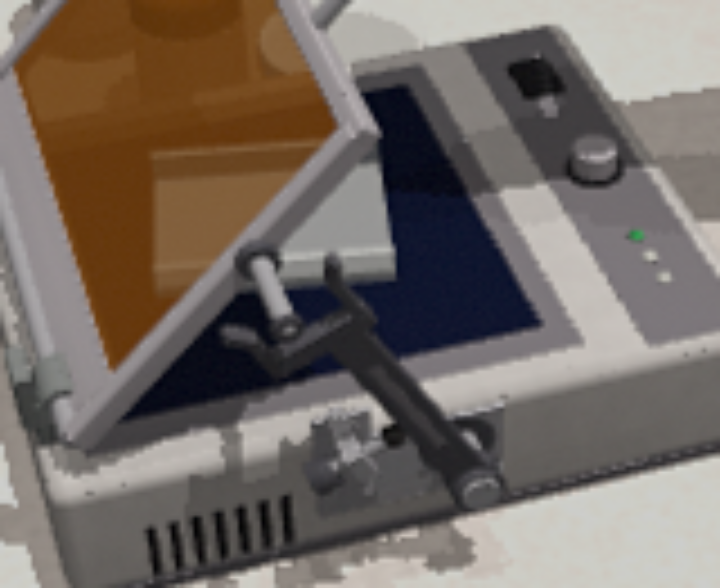

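```bash
(python3 -m crank '{"dp":[[-0.36,0,-0.36],[-0.18,0,-0.18]],"delta_rot":[[0,0,0],[0,0,0]],"claw":[255,255]}' 25
for i in 1; do python3 -m crank '{"dp":[[-0.18,0,-0.19]],"delta_rot":[[0,0,0]],"claw":[255]}'
python3 -m crank '{"dp":[[-0.17,0,-0.19]],"delta_rot":[[0,0,0]],"claw":[255]}'; done) | grep -E 'eef|force'
```

```text
eef_pos: [532.3, 50.8, 228.4]
force: [-3.5, 5.7, 1.7]
eef_pos: [530.6, 50.8, 226.6]
force: [-4.5, 5.9, 2.9]
eef_pos: [528.8, 50.8, 224.7]
force: [-5.9, 5.5, 4.6]
```

```bash
(python3 -m crank '{"dp":[[-0.15,0.15,0.1],[0,0,0]],"delta_rot":[[0,0,0],[0,0,0]],"claw":[255,255]}' 25) | grep -E 'eef|force'
python3 - <<'E'
from h import *
im,d=capture('scene'); cv2.imwrite('pics/s11.png',im[:,:,::-1]); P=cloud('scene',d)
im=cv2.imread('pics/s11.png')[200:340,220:380]; cv2.imwrite('pics/s11c.png',cv2.resize(im,None,fx=4.5,fy=4.2))
print(sense()['force'])
E
```

```text
eef_pos: [527.7, 51.2, 224.7]
force: [7.9, -2.2, -11.3]
[  7.54160568  -2.7610133  -10.79563708]
```

View pics/s11c.png

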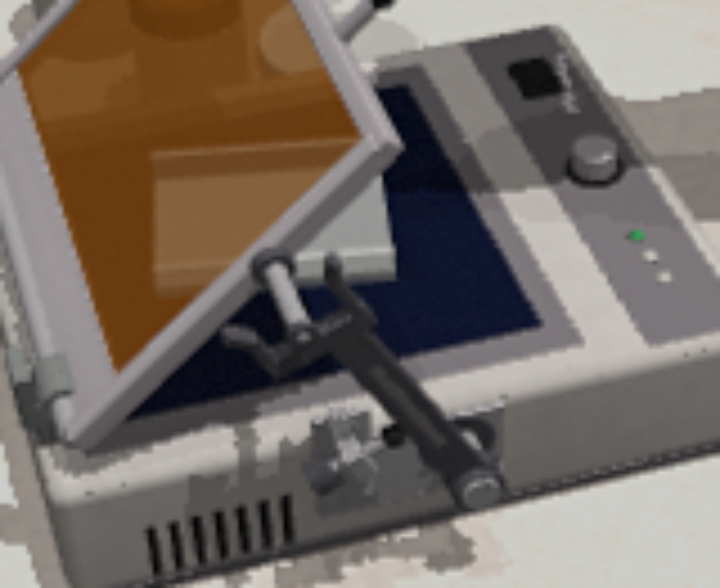

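```bash
(python3 -m crank '{"dp":[[0.09,-0.04,-0.08],[0,0,0]],"delta_rot":[[0,0,0],[0,0,0]],"claw":[255,255]}' 20;python3 -m crank '{"dp":[[-0.11,0,-0.13],[0,0,0]],"delta_rot":[[0,0,0],[0,0,0]],"claw":[255,255]}' 20) | grep -E 'eef|force'
```

```text
eef_pos: [528.4, 51.2, 225.2]
force: [-6.0, -1.0, 1.4]
eef_pos: [527.3, 51.2, 223.9]
force: [-6.9, -0.3, 2.8]
```

```bash
(python3 -m crank '{"dp":[[-0.15,0,-0.1],[0,0,0]],"delta_rot":[[0,0,0],[0,0,0]],"claw":[255,255]}' 20;python3 -m crank '{"dp":[[-0.12,0,-0.12],[0,0,0]],"delta_rot":[[0,0,0],[0,0,0]],"claw":[255,255]}' 20) | grep -E 'eef|force'
```

```text
eef_pos: [525.9, 51.2, 222.6]
force: [-1.6, 0.4, -2.3]
eef_pos: [524.9, 51.3, 221.5]
force: [1.8, -1.5, -3.4]
```

```bash
(python3 -m crank '{"dp":[[-0.12,0,-0.13],[0,0,0]],"delta_rot":[[0,0,0],[0,0,0]],"claw":[255,255]}' 20;python3 -m crank '{"dp":[[-0.12,0,-0.13],[0,0,0]],"delta_rot":[[0,0,0],[0,0,0]],"claw":[255,255]}' 20) | grep -E 'eef|force'
python3 - <<'E'
from h import *
im,d=capture('scene'); cv2.imwrite('pics/s12.png',im[:,:,::-1])
im=cv2.imread('pics/s12.png')[230:310,260:340]; cv2.imwrite('pics/s12c.png',cv2.resize(im,None,fx=7,fy=7,interpolation=2))
print(sense()['force'])
E
```

```text
eef_pos: [523.7, 51.3, 220.3]
force: [4.5, -1.6, -6.0]
eef_pos: [522.4, 51.4, 219.1]
force: [4.4, -1.5, -5.5]
[ 4.07987889 -2.0833457  -5.69676038]
```

View pics/s12c.png

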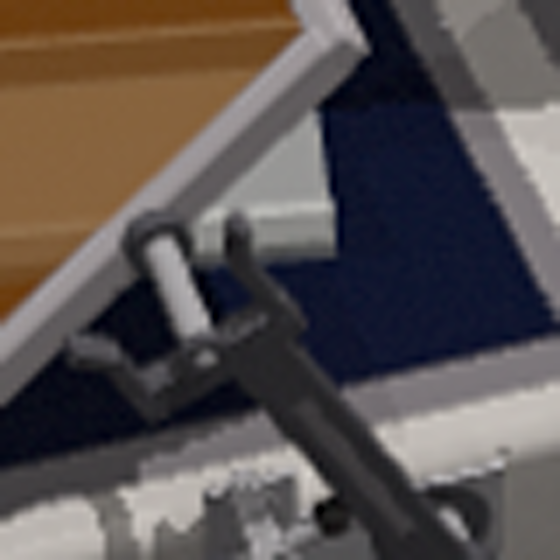

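```bash
(python3 -m crank '{"dp":[[-0.05,0,-0.11],[0,0,0]],"delta_rot":[[0,0,0],[0,0,0]],"claw":[255,255]}' 20;python3 -m crank '{"dp":[[-0.06,0,-0.07],[0,0,0]],"delta_rot":[[0,0,0],[0,0,0]],"claw":[255,255]}' 20) | grep -E 'eef|force'
```

```text
eef_pos: [521.9, 51.4, 218.4]
force: [-3.0, -2.4, -1.2]
eef_pos: [521.4, 51.4, 217.7]
force: [-3.8, -2.9, 0.8]
```

```bash
(python3 -m crank '{"dp":[[-0.07,0,-0.07],[0,0,0]],"delta_rot":[[0,0,0],[0,0,0]],"claw":[255,255]}' 20;python3 -m crank '{"dp":[[-0.07,0,-0.07],[0,0,0]],"delta_rot":[[0,0,0],[0,0,0]],"claw":[255,255]}' 20) | grep -E 'eef|force'
```

```text
eef_pos: [520.7, 51.5, 216.8]
force: [-3.5, -2.7, 0.4]
eef_pos: [520.0, 51.5, 216.0]
force: [-2.8, -2.9, 0.9]
```

```bash
(python3 -m crank '{"dp":[[-0.07,0,-0.08],[0,0,0]],"delta_rot":[[0,0,0],[0,0,0]],"claw":[255,255]}' 20;python3 -m crank '{"dp":[[-0.07,0,-0.08],[0,0,0]],"delta_rot":[[0,0,0],[0,0,0]],"claw":[255,255]}' 20) | grep -E 'eef|force'
python3 - <<'E'
from h import *
im,d=capture('scene'); cv2.imwrite('pics/s13.png',im[:,:,::-1])
im=cv2.imread('pics/s13.png')[230:310,260:340]; cv2.imwrite('pics/s13c.png',cv2.resize(im,None,fx=7,fy=7,interpolation=2))
print(sense()['force'])
E
```

```text
eef_pos: [519.3, 51.5, 215.2]
force: [-2.9, -2.6, 1.0]
eef_pos: [518.6, 51.5, 214.4]
force: [-2.9, -2.0, 0.1]
[-2.49144367 -2.13815335 -0.37142022]
```

View pics/s13c.png

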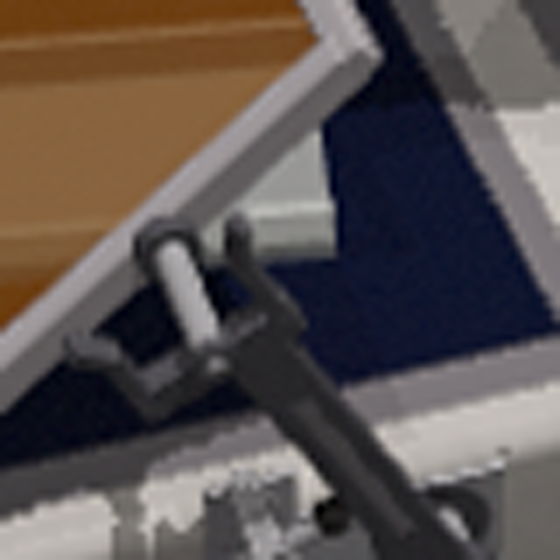

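```bash
(python3 -m crank '{"dp":[[-0.07,0,-0.08],[0,0,0]],"delta_rot":[[0,0,0],[0,0,0]],"claw":[255,255]}' 20;python3 -m crank '{"dp":[[-0.07,0,-0.08],[0,0,0]],"delta_rot":[[0,0,0],[0,0,0]],"claw":[255,255]}' 20;) | grep -E 'eef|force'
```

```text
eef_pos: [517.9, 51.5, 213.6]
force: [-2.0, -0.8, -0.2]
eef_pos: [517.2, 51.5, 212.8]
force: [-1.9, -0.1, -0.6]
```

```bash
(python3 -m crank '{"dp":[[-0.07,0,-0.08],[0,0,0]],"delta_rot":[[0,0,0],[0,0,0]],"claw":[255,255]}' 20;python3 -m crank '{"dp":[[-0.06,0,-0.07],[0,0,0]],"delta_rot":[[0,0,0],[0,0,0]],"claw":[255,255]}' 20;) | grep -E 'eef|force'
```

```text
eef_pos: [516.3, 51.5, 211.9]
force: [-2.7, -0.7, -0.7]
eef_pos: [515.8, 51.5, 211.3]
force: [-2.3, -1.0, -0.7]
```

Run:
```python
from h import *
im,d=capture('scene'); cv2.imwrite('pics/s14.png',im[:,:,::-1]); P=cloud('scene',d)
im=cv2.imread('pics/s14.png')[230:310,260:340]; cv2.imwrite('pics/s14c.png',cv2.resize(im,None,fx=7,fy=7,interpolation=2))
for t in('cover_pin','leg_cradle','leg_pivot'):
    for r in pinpoint('scene',t)[:1]: 
        u,v=r['centre'];print(t,r['p'],u,v,P[int(round(v)),int(round(u))].round())
for u,v in [(289,280),(290,281),(288,278),(287,275),(283,286),(272,279),(294,262),(284,264)]: print(u,v,P[v,u].round())
```

```text
cover_pin 0.71 290.0 274.8 [583. 196. 166.]
leg_cradle 0.93 287.0 277.6 [588. 197. 162.]
leg_pivot 0.59 322.1 312.0 [531. 199.  62.]
289 280 [588. 208. 168.]
290 281 [587. 212. 169.]
288 278 [588. 201. 165.]
287 275 [587. 193. 164.]
283 286 [596. 197. 147.]
272 279 [612. 194. 165.]
294 262 [575. 196. 191.]
284 264 [585. 173. 170.]
```

View pics/s14c.png

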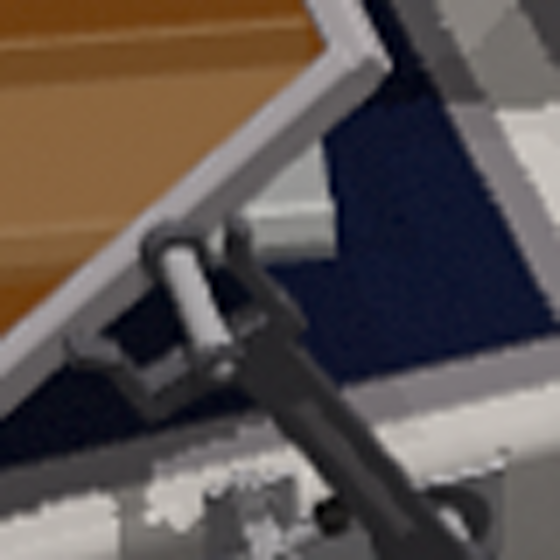

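```bash
(python3 -m crank '{"dp":[[-0.06,0,-0.08],[0,0,0]],"delta_rot":[[0,0,0],[0,0,0]],"claw":[255,255]}' 20;python3 -m crank '{"dp":[[-0.06,0,-0.08],[0,0,0]],"delta_rot":[[0,0,0],[0,0,0]],"claw":[255,255]}' 20;) | grep -E 'eef|force'
```

```text
eef_pos: [515.3, 51.6, 210.6]
force: [-2.2, 0.7, -0.2]
eef_pos: [514.6, 51.6, 209.7]
force: [-2.0, 0.6, 0.5]
```

```bash
(python3 -m crank '{"dp":[[-0.06,0,-0.08],[0,0,0]],"delta_rot":[[0,0,0],[0,0,0]],"claw":[255,255]}' 20;python3 -m crank '{"dp":[[-0.06,0,-0.08],[0,0,0]],"delta_rot":[[0,0,0],[0,0,0]],"claw":[255,255]}' 20;) | grep -E 'eef|force'
```

```text
eef_pos: [514.1, 51.5, 208.8]
force: [-0.9, 2.2, -0.9]
eef_pos: [513.9, 51.5, 208.6]
force: [0.1, 2.1, 1.1]
```

```bash
(python3 -m crank '{"dp":[[0,0,0],[0,0,0]],"delta_rot":[[0,0,0],[0,0,0]],"claw":[255,255]}' 20; python3 -m crank '{"dp":[[-0.02,0,-0.03],[0,0,0]],"delta_rot":[[0,0,0],[0,0,0]],"claw":[255,255]}' 20) | grep -E 'eef|force'
python3 - <<'E'
from h import *
im,d=capture('scene'); cv2.imwrite('pics/s15.png',im[:,:,::-1]); P=cloud('scene',d)
im=cv2.imread('pics/s15.png')[130:310,230:380]; cv2.imwrite('pics/s15c.png',cv2.resize(im,None,fx=4,fy=3.3,interpolation=2))
print(sense()['force'],sense()['joints'])
E
```

```text
eef_pos: [513.8, 51.5, 208.5]
force: [1.4, 3.5, 0.5]
eef_pos: [513.7, 51.5, 208.4]
force: [2.2, 4.5, 2.7]
[1.56223636 4.28423488 2.7840163 ] [-0.17738848  0.05210668  2.0012987   0.20052931  0.5146442  -0.30660544]
```

View pics/s15c.png

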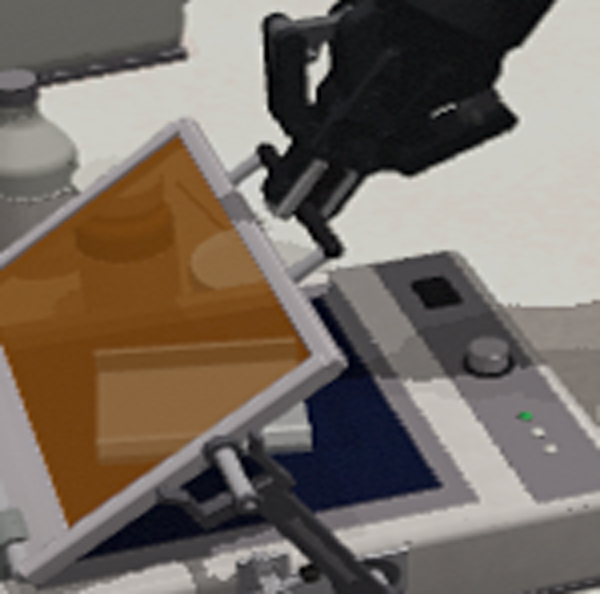

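The pin sits on the floor of the cradle: the upward load on the tool rose to about 3.4 N while the tool stopped moving. Now I'll release and back out along the tool axis.

```bash
python3 -m crank '{"dp":[[0,0,0],[0,0,0],[0,0,0],[0,0,0],[0,0,0],[0,0,0]],"delta_rot":[[0,0,0],[0,0,0],[0,0,0],[0,0,0],[0,0,0],[0,0,0]],"claw":[240,220,190,150,120,120]}' 20
python3 - <<'E'
from h import *
im,d=capture('scene'); cv2.imwrite('pics/s16.png',im[:,:,::-1])
im=cv2.imread('pics/s16.png')[130:310,230:380]; cv2.imwrite('pics/s16c.png',cv2.resize(im,None,fx=4,fy=3.3,interpolation=2))
E
```

```text
time_s: 22.6
eef_pos: [513.2, 51.4, 207.7]
ee_rot: [0.203, 0.682, 0.671, 0.206]
force: [1.0, -0.6, -0.3]
grip_width: 0.527
```

View pics/s16c.png

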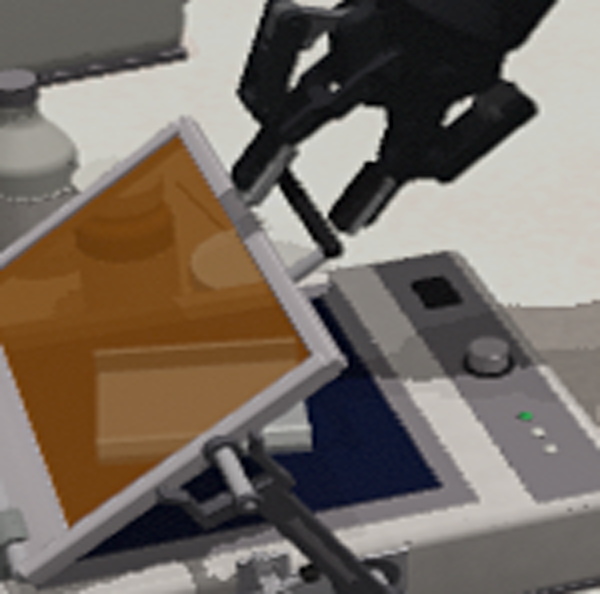

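```bash
python3 -m crank '{"dp":[[-0.5,0,0.8],[-1.1,0,1.7],[-1.6,0,2.5],[-1.6,0,2.5],[-1.6,0,2.5],[0,0,0]],"delta_rot":[[0,0,0],[0,0,0],[0,0,0],[0,0,0],[0,0,0],[0,0,0]],"claw":[120,120,120,120,120,120]}' 20
python3 - <<'E'
from h import *
im,d=capture('scene'); cv2.imwrite('pics/s17.png',im[:,:,::-1]); P=cloud('scene',d)
im=cv2.imread('pics/s17.png')[180:330,220:400]; cv2.imwrite('pics/s17c.png',cv2.resize(im,None,fx=4.2,fy=3.9,interpolation=2))
capture('top')
for c in('scene','top'):
  for t in('cover_pin','leg_cradle','cover_bar'):
    for r in pinpoint(c,t)[:1]: 
        u,v=r['centre'];print(c,t,r['p'],u,v,P[int(round(v)),int(round(u))].round() if c=='scene' else '')
E
```

```text
time_s: 23.25
eef_pos: [449.0, 51.4, 312.0]
ee_rot: [0.206, 0.681, 0.671, 0.208]
force: [0.1, 0.4, 0.3]
grip_width: 0.527
scene cover_pin 0.66 289.7 275.3 [582. 195. 164.]
scene leg_cradle 0.78 288.2 274.9 [586. 194. 165.]
scene cover_bar 0.7 303.1 190.5 [512.  52. 219.]
top cover_pin 0.78 250.3 183.2 
top leg_cradle 0.56 250.7 181.8 
top cover_bar 0.67 327.4 224.6
```

View pics/s17c.png

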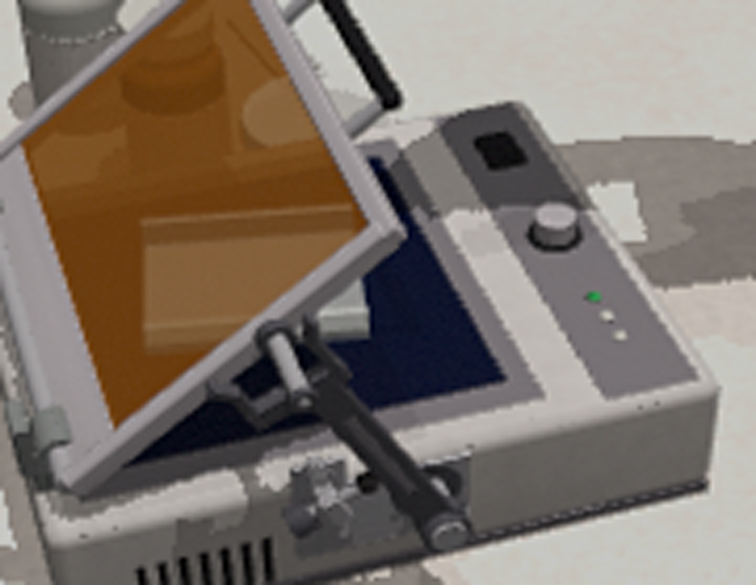

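View pics/s17.png

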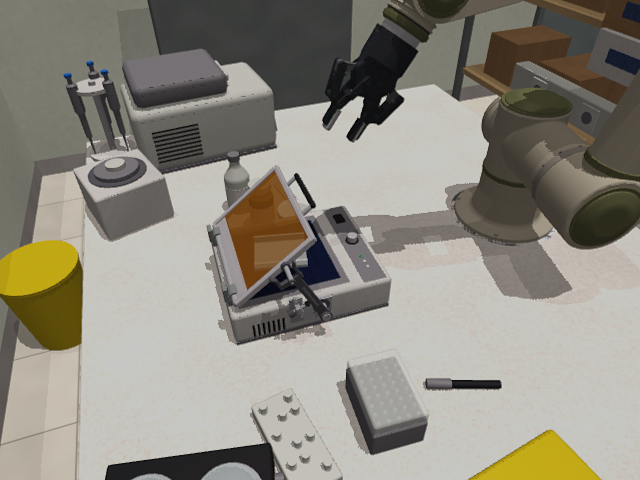

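Run:
```python
from rig import *
print(finish_job()); print(sense()['time_s'])
```

```text
the job is handed in; nothing more can be done
None
the job is handed in; nothing more can be done
```

I propped the cover on its leg in the half-open working position and handed the job in, at about 23 s of the 69 s allowed. No verdict was reported, so everything below is from my own checks.

- **Leg:** I pushed it past upright with closed fingertips until it met the stop. The force rose from about 1 N to 7.8 N, and I held it there for 0.3 s, well under the 20 N limit. The pictures put the leg at about 2.0 rad.
- **Cover:** I held it by the bar and lowered it at about 0.5 rad/s or less. I took the last part in steps of about 1 mm until the pin seated, when the upward load on the tool reached about 3 N. I estimate about 10 N between pin and cradle, which I did not measure directly.
- **Bar grip:** While lowering, one correction pulled the bar outward too far, putting about 13 N on the tool along the cover. I corrected it straight away.
- **Last checks:** After letting go and backing out, the last picture shows the pin between the cradle's lips and the leg at its screw. The detected pin and cradle points were about 4 mm apart. The force on the tool read about zero, and nothing else on the bench appears to have moved.
- **Disagreement:** The pin seated about 8 mm lower, measured at the bar, than I first predicted (about 0.65 rad instead of 0.69). It is still within the expected 0.6 to 0.75 rad. The pin sits towards the front of the cradle floor.

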